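# Build up a roller thrust bearing on the assembly plate

## Task

Build the small thrust bearing on the round assembly plate: lay one of the two plain bearing races flat in the middle of the plate, on it the roller cage that is about as wide as the races, and on that the other race, all centred on one another and on the plate. Set each part down rather than dropping it, and leave the wider roller cage and the other loose things where they lie.

Things in the scene. Friction and masses are not known exactly. Their poses are not given: they have to be found in the camera images.
- plate_top (a point): centre of the flat top of the assembly plate: a fixed round steel plate on the grey cart (left), a 96 mm dark flange 7 mm thick with four screw heads (to 11 mm) and on it a bright raised land 66 mm across, whose flat top is 14 mm above the cart's surface. This point is the middle of that top; z up.
- race_a: one of two identical plain bearing races: bright flat steel ring, 47 mm outside diameter, bore about 35 mm, 12 mm thick, 60 g; lies flat on the blue cart (right, surface z = 0). Origin at the centre of its underside, z along its axis, up. Grip it across the outside (47 mm), not in the bore.
- race_b: the other race, identical to race_a (47 mm outside, 12 mm thick); origin at the centre of its underside. Either race may be the lower one.
- cage_narrow: the matching roller cage: flat brass ring with 10 dark radial rollers showing in its faces, 44 mm outside diameter, bore 25 mm, 10 mm thick, 50 g; lies flat on the blue cart (surface z = 0). Origin at the centre of its underside, z along its axis, up. Grip it across the outside (44 mm), not in the bore.
- cage_wide: a wider roller cage of another bearing, to be left alone: flat brass ring with 14 rollers, 62 mm outside diameter, 10 mm thick; origin at the centre of its underside. The races and the two cages lie in four places, any of them in any place, at least 100 mm apart.
- plug: red plastic bore plug, 38 mm across, 18 mm high; bystander on the blue cart in the middle column between the parts; origin at the centre of its underside
- nut: castle nut, 29 x 25 x 20 mm, bystander on the blue cart in the same column; origin at the centre of its underside
- gauge_block: bright rectangular gauge block, 70 x 17 x 16 mm, its length roughly along y at the start, bystander on the blue cart in the same column; origin at the centre of its underside
There are look-alikes about, which are no part of the job. What is shaped like the race_a but purple is not meant.

How it is judged (in metres and radians):
On the way, in this order (a step that is already met when the one before it is completed fails the run):
1. one race lies flat and centred on the plate, let go (((horizontal distance between race_a and plate_top below 0.005 m and z of race_a in the frame of plate_top between -0.002 and 0.002 m and angle between the z axis of race_a and the z axis of plate_top, either way round below 0.08 rad and contact force between the fingers and race_a below 0.05 N) or (horizontal distance between race_b and plate_top below 0.005 m and z of race_b in the frame of plate_top between -0.002 and 0.002 m and angle between the z axis of race_b and the z axis of plate_top, either way round below 0.08 rad and contact force between the fingers and race_b below 0.05 N))), for 0.2 s.
2. the narrow cage lies flat and centred on that race, let go (horizontal distance between cage_narrow and plate_top below 0.005 m and z of cage_narrow in the frame of plate_top between 0.01 and 0.014 m and angle between the z axis of cage_narrow and the z axis of plate_top, either way round below 0.08 rad and contact force between the fingers and cage_narrow below 0.05 N and ((horizontal distance between race_a and plate_top below 0.005 m and z of race_a in the frame of plate_top between -0.002 and 0.002 m and angle between the z axis of race_a and the z axis of plate_top, either way round below 0.08 rad and contact force between the fingers and race_a below 0.05 N) or (horizontal distance between race_b and plate_top below 0.005 m and z of race_b in the frame of plate_top between -0.002 and 0.002 m and angle between the z axis of race_b and the z axis of plate_top, either way round below 0.08 rad and contact force between the fingers and race_b below 0.05 N))), for 0.2 s.
At the end, for the whole second after the job is handed in: One race lies flat on the plate, the narrow cage flat on it and the other race flat on the cage (heights of the undersides over the plate's top 0, 12 and 22 mm, each within 2 mm; tilt under 0.08 rad), each part's axis within 5 mm of the plate's centre, all at rest and let go (((horizontal distance between each of race_a, cage_narrow, race_b and plate_top below 0.005 m and z of race_a in the frame of plate_top between -0.002 and 0.002 m and angle between the z axis of each of race_a, cage_narrow, race_b and the z axis of plate_top, either way round below 0.08 rad and contact force between the fingers and race_a below 0.05 N and z of cage_narrow in the frame of plate_top between 0.01 and 0.014 m and contact force between the fingers and cage_narrow below 0.05 N and z of race_b in the frame of plate_top between 0.02 and 0.024 m and contact force between the fingers and race_b below 0.05 N) or (horizontal distance between each of race_b, cage_narrow, race_a and plate_top below 0.005 m and z of race_b in the frame of plate_top between -0.002 and 0.002 m and angle between the z axis of each of race_b, cage_narrow, race_a and the z axis of plate_top, either way round below 0.08 rad and contact force between the fingers and race_b below 0.05 N and z of cage_narrow in the frame of plate_top between 0.01 and 0.014 m and contact force between the fingers and cage_narrow below 0.05 N and z of race_a in the frame of plate_top between 0.02 and 0.024 m and contact force between the fingers and race_a below 0.05 N)) and linear speed of each of race_a, race_b, cage_narrow below 0.01 m/s); the robot touches nothing.
It fails at once if the wide roller cage is moved by more than 25 mm (distance of cage_wide from where it was at the start of the episode above 0.025 m).
It fails at once if the plug, nut or gauge block is moved by more than 40 mm (distance of any of plug, nut, gauge_block from where it was at the start of the episode above 0.04 m).
It fails at once if a race or the narrow cage is dropped (over 0.7 m/s while out of the fingers, a fall of about 25 mm) ((linear speed of race_a above 0.7 m/s and contact force between the fingers and race_a below 0.05 N) or (linear speed of race_b above 0.7 m/s and contact force between the fingers and race_b below 0.05 N) or (linear speed of cage_narrow above 0.7 m/s and contact force between the fingers and cage_narrow below 0.05 N)).
It also fails if it takes over 72 s, if anything falls off the work surface, if the arm or the gripper's body presses on something with over 40 N, if the wrist force passes 120 N, or if a joint passes its speed limit or range.

## Robot

A 7-joint arm with a two-finger parallel gripper is mounted at the origin on a cart in front of the work surface, level with it; the furniture and walls round the work are solid. World frame = base frame: x ahead of the robot, y to its left, z up, the work surface at z = 0. Lengths are in m, angles in degrees, forces in N, time in s.
With the tool pointing down it reaches from about 0.4 to 0.85 m from the base axis. Payload 6.9 kg.
Tool frame: the origin (TCP) lies at the very end of the fingers, on their centre line; the grasp point (between the pads) lies 19 mm behind it; z points along the fingers, y is the line along which they close (so a half turn about z gives the same grasp; the last joint's range is limited). The gripper opens to 85 mm and grips with 20 to 120 N. Pads are 22 mm wide; open, the fingers measure 114 mm over their backs; the gripper's body (76 mm by 85 mm) begins 54 mm behind the grasp point. The pads swing forward as they close: fully open they stand 13 mm farther back than shut.
Start: joints at [-62.538, 29.078, -13.613, 85.955, 7.202, 65.827, -8.869], TCP at [0.228, 0.582, 0.231] pointing down, gripper open.
Joint ranges: [-176.47, 176.47], [-13.61, 117.27], [-81.72, 77.17], [0.22, 143.17], [-87.28, 267.28], [10, 112.55], [-165.47, 165.47]. Speed limits (degrees/s): [136.94, 136.94, 180, 180, 180, 180, 180].

## Interface

Orientations are given as a 3x3 rotation matrix whose columns are the frame's x, y, z axes.
In Python, from rig import * gives the robot as it stands. The module is installed in compiled form; this text tells all that it offers.
- The arm moves only by the tool drive_tool, never from a script. Its arguments are lists of equal length, an entry for each row: "claw": the closure in counts, from 0 (fully open) to 255 (shut); "delta_pos": the shift along the tool's x, y, z in m, a list of three; "twist": the turn about the tool's z in rad. In form: {"claw": [claw, ...], "delta_pos": [[tx, ty, tz], ...], "twist": [twist, ...]}. A call has 1 to 8 rows; each row shifts and turns the commanded pose from where the row before left it, along the tool's axes as they then stand; what a row does not reach is not made up. A row lasts 1/10 s, in which the tool goes at most 50 mm and 8.59 degrees, less where a joint would pass 70% of its speed; a pose out of reach is approached as far as the arm can. A call is refused whole if a number of a shift passes 0.05 or a number of a turn 0.15, either way. A call with a gripper value outside its range is refused whole. The fingers move at their own pace and stop on an object; the grip force is fixed at half the most. Time passes only in rows, so rows that do not move let the fingers close. It gives the time, the measured TCP pose, the force, the opening and the grip force at its end, in the units of the state.
- sense(): the state, without advancing time (a new reading comes with each control period).
- get_image(name): name is "side" or "top"; returns the picture (384x512x3 uint8, blue, green, red); there is no depth.
- camera_info(name): a dict with "mtx" (3x3 intrinsics, pixels), "T" (4x4, takes a point from camera to world coordinates). Camera axes: x right, y down, z forward; pixel columns grow to the right and rows downward; lengths in m; the calibration is good to about 2 mm. A picture is of the moment at which its call begins. camera_info takes no time and is no camera call.
- finish_job(): hands the job in; it is judged then, once.
Trained networks look in the newest picture that a camera, given by its name, has taken for a name from the list of things; names that differ only in an ending like _2 or _b are one class to them, and where a whole thing is asked for, a point or a joint stands for the part that bears it (a point fixed in the world has none). Each returns a list of dicts, best first, with "p" (0 to 1); they miss things now and then, are a little off and sometimes report something else, mostly with a low value. They report only what shows in the picture. A call takes as long as a camera call. They do not tell look-alikes from the thing itself.
- silhouettes(camera, label): "mask" (384x512 bool, what is visible of it) and "extent" ([centre column, centre row, width, height] in pixels, round what is visible of it).
- landmark_of(camera, label): "point" ([column, row] in pixels: a listed point, or the origin of a listed thing).
The state is a dict: "time": time; "qpos": joint angles; "dq": joint speeds; "effort": joint torques, N m; "tcp_pos": TCP position; "orientation": TCP orientation; "ft_force": force on the tool from outside, world axes, zero at the start; "moment": the same for the moment, N m; "opening": finger opening in m; "grasp_force": force on a finger pad.
Only numpy, scipy, OpenCV 4.12 (cv2) and the standard library are available. Lean on these libraries where they do the work, as an engineer would, in place of code of your own. Each camera call takes 0.05 s, during which the arm holds its last target. There are 200 camera calls.

## Working session

There is one attempt and no reset: what is moved stays moved. The work goes in short steps, Python scripts to look and compute and a tool call to move; the robot and the scene stay as the last step left them, time stands still between calls to the robot, and variables do not carry over. Pictures are saved under pics/ and viewed, at most 10 in all, crops included, and the job is handed in when it is done.

Besides the shell and the picture viewer there is one more tool, called as name(argument=value, ...) on one line, values as JSON. drive_tool: Moves the arm, as the interface text tells. Its arguments: {"type":"object","properties":{"claw":{"type":"array"},"delta_pos":{"type":"array"},"twist":{"type":"array"}},"required":["claw","delta_pos","twist"]}

```bash
mkdir -p pics
cat > h.py <<'E'
from rig import *
import numpy as np, cv2
def ray(c,px,z):
    i=camera_info(c);K=np.array(i["mtx"]);T=np.array(i["T"])
    d=T[:3,:3]@np.linalg.solve(K,[px[0],px[1],1]);o=T[:3,3]
    return o+d*(z-o[2])/d[2]
def proj(c,p):
    i=camera_info(c);K=np.array(i["mtx"]);T=np.array(i["T"])
    q=K@(T[:3,:3].T@(np.array(p)-T[:3,3]));return q[:2]/q[2]
E
python3 - <<'E'
from h import *
np.set_printoptions(precision=4,suppress=True)
s=sense();print(s["time"],s["tcp_pos"],s["orientation"],s["opening"])
ims=[get_image(c) for c in("top","side")]
cv2.imwrite("pics/a.png",ims[0]);cv2.imwrite("pics/b.png",ims[1])
for c in("top","side"):
  print(c,np.array(camera_info(c)["T"]),camera_info(c)["mtx"][0])
  for l,z in(("plate_top",.014),("race_a",0),("cage_narrow",0),("cage_wide",0),("plug",0),("nut",0),("gauge_block",0)):
    for d in landmark_of(c,l): print(l,round(d["p"],2),np.round(d["point"],1),ray(c,d["point"],z))
E
```

```text
0.0 [0.2281 0.5813 0.2304] [[-0.931   0.3651 -0.0006]
 [ 0.3651  0.931  -0.0017]
 [-0.     -0.0018 -1.    ]] 0.08551658261517113
top [[-0.0214 -0.9981  0.0585  0.5557]
 [-0.9997  0.0218  0.0074 -0.0916]
 [-0.0086 -0.0584 -0.9983  1.3614]
 [ 0.      0.      0.      1.    ]] [484.6616   0.     249.6834]
plate_top 0.95 [165.8 252.7] [0.4643 0.1542 0.014 ]
race_a 0.67 [262.2 254.4] [ 0.4531 -0.1127  0.    ]
race_a 0.61 [260.5 192.2] [ 0.627  -0.1119  0.    ]
race_a 0.58 [251.5 160.1] [ 0.7183 -0.0885  0.    ]
race_a 0.46 [249.4 128.2] [ 0.8093 -0.0845  0.    ]
race_a 0.41 [354.3 200. ] [ 0.5993 -0.3744  0.    ]
cage_narrow 0.55 [315.2 247. ] [ 0.4705 -0.261   0.    ]
cage_wide 0.5 [313.3 186.6] [ 0.6395 -0.2606  0.    ]
cage_wide 0.33 [315.1 248.3] [ 0.4669 -0.2606  0.    ]
plug 0.44 [259.9 218.3] [ 0.5538 -0.1085  0.    ]
nut 0.45 [295.7 212.4] [ 0.5681 -0.2092  0.    ]
gauge_block 0.56 [329.9 216.8] [ 0.5538 -0.3046  0.    ]
side [[ 0.8786 -0.2997  0.3718  0.2441]
 [-0.4773 -0.5264  0.7036 -0.8138]
 [-0.0152 -0.7956 -0.6056  0.6696]
 [ 0.      0.      0.      1.    ]] [481.692    0.     243.1454]
plate_top 0.59 [142.1 167.7] [0.4783 0.1488 0.014 ]
race_a 0.72 [274.8 194.9] [ 0.7099 -0.0853  0.    ]
race_a 0.72 [310.1 303.3] [ 0.6016 -0.3801  0.    ]
race_a 0.57 [174.2 238.6] [ 0.4561 -0.108   0.    ]
race_a 0.49 [248.9 211.9] [ 0.6296 -0.1089  0.    ]
cage_narrow 0.53 [214.4 286.3] [ 0.4722 -0.2628  0.    ]
cage_wide 0.6 [290. 259.] [ 0.6297 -0.2721  0.    ]
plug 0.52 [215.3 225.7] [ 0.5464 -0.1136  0.    ]
nut 0.69 [240.3 249.6] [ 0.5583 -0.2022  0.    ]
gauge_block 0.78 [261.8 283.5] [ 0.5509 -0.2992  0.    ]
```

Run:
```python
import cv2
a=cv2.imread("pics/a.png");b=cv2.imread("pics/b.png")
cv2.imwrite("pics/c.png",cv2.resize(a[100:290,130:390],None,fx=3,fy=3,interpolation=cv2.INTER_CUBIC))
cv2.imwrite("pics/d.png",cv2.resize(b[140:340,90:350],None,fx=2.9,fy=2.9,interpolation=cv2.INTER_CUBIC))
```

```text
(no output)
```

View pics/c.png

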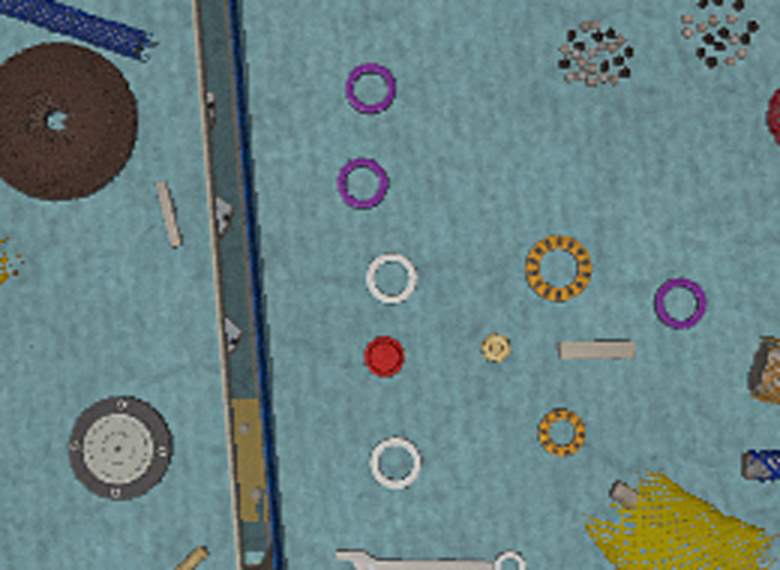

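View pics/d.png

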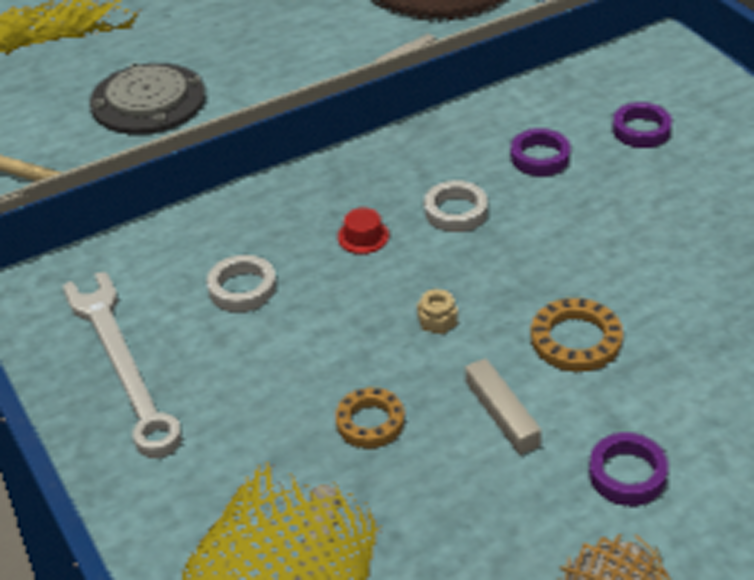

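The picture shows the following (full top-image pixels):
- **Bright rings (races):** (260,193) and (262,254).
- **Purple look-alikes:** (254,129), (251,161) and (357,201).
- **Wide cage, 14 rollers:** (316,189).
- **Narrow cage, 10 rollers:** (317,244).
- **Others:** the plate is at (169,249), and the wrench eye at about (300,288) is not a race.

I'll use the two bright rings and the small cage. A rim runs between the carts, so I'll carry high. Next I measure the positions.

```bash
cat >> h.py <<'E'
def centre(c,label,near,z):
    """centre of the silhouette's box of the thing nearest to pixel of point near"""
    q=proj(c,near);D=[d for d in silhouettes(c,label)]
    if not D: return None
    d=min(D,key=lambda d:np.hypot(*(np.array(d["extent"][:2])-q)))
    m=d["mask"].astype(np.uint8);k=max(cv2.findContours(m,0,2)[0],key=cv2.contourArea)
    e=cv2.fitEllipse(k);return e[0],ray(c,e[0],z),e[1],d["p"]
E
python3 - <<'E'
from h import *
np.set_printoptions(precision=4,suppress=True)
for n,l,p,z in(("race1","race_a",(.627,-.112,0),.009),("race2","race_a",(.453,-.113,0),.009),("cage","cage_narrow",(.47,-.261,0),.007),("plate","plate_top",(.464,.152,.0),.005)):
  for c in("top","side"): print(n,c,centre(c,l,p,z))
# plate land by brightness, both cams
from scipy import ndimage
for c,f in(("top","a"),("side","b")):
  im=cv2.imread(f"pics/{f}.png");q=proj(c,(.464,.152,.0));g=im.astype(int)
  print(q, camera_info(c)["mtx"][0][0])
E
```

```text
race1 top ((260.0219421386719, 192.24105834960938), array([ 0.6264, -0.1104,  0.009 ]), (16.28846549987793, 16.588415145874023), 0.58)
race1 side ((247.09840393066406, 210.7112274169922), array([ 0.623, -0.113,  0.009]), (16.903608322143555, 20.643640518188477), 0.49)
race2 top ((260.0219421386719, 192.24105834960938), array([ 0.6264, -0.1104,  0.009 ]), (16.28846549987793, 16.588415145874023), 0.58)
race2 side ((173.20115661621094, 236.79905700683594), array([ 0.4535, -0.1115,  0.009 ]), (18.437410354614258, 23.256511688232422), 0.8)
cage top None
cage side ((217.03814697265625, 283.3074645996094), array([ 0.4771, -0.2645,  0.007 ]), (20.143091201782227, 24.147594451904297), 0.54)
plate top ((169.68675231933594, 248.95230102539062), array([0.4739, 0.1449, 0.005 ]), (32.91718673706055, 33.9807243347168), 0.92)
plate side ((140.9592742919922, 173.33399963378906), array([0.4713, 0.1404, 0.005 ]), (23.267118453979492, 41.95726776123047), 0.66)
[167.4871 252.4404] 484.6615976944696
[136.8152 173.4775] 481.69200072903317
```

drive_tool(claw=[0, 0, 0], delta_pos=[[0, 0, 0], [0, 0, 0], [0, 0, 0]], twist=[-0.125, -0.125, -0.124])

```text
time: 1.5
tcp_pos: [0.2282, 0.5818, 0.2313]
orientation: [[-1.0, -0.005, 0.0], [-0.005, 1.0, 0.0], [-0.0, 0.0, -1.0]]
ft_force: [0.0, -0.1, 0.7]
opening: 0.0851
grasp_force: 0.0
```

```bash
cat >> h.py <<'E'
def blob(im,c,near,z,r=28):
    """non-cloth blob near a pixel -> fitted ellipse and its world point at height z"""
    q=np.round(near).astype(int);x0,y0=q-r;s=im[y0:y0+2*r,x0:x0+2*r]
    s=cv2.resize(s,None,fx=4,fy=4,interpolation=cv2.INTER_LINEAR)
    lab=cv2.cvtColor(s,cv2.COLOR_BGR2LAB).astype(int)
    bg=np.median(lab.reshape(-1,3),0);m=(np.linalg.norm(lab-bg,axis=2)>22).astype(np.uint8)
    K=cv2.findContours(m,0,1)[0];k=min((k for k in K if cv2.contourArea(k)>1500),key=lambda k:abs(cv2.pointPolygonTest(k,(4.*r,4.*r),True))if cv2.pointPolygonTest(k,(4.*r,4.*r),True)<0 else 0)
    e=cv2.fitEllipse(k);p=(np.array(e[0])+.5)/4-.5+[x0,y0]
    return p,np.array(e[1])/4,ray(c,p,z)
E
python3 - <<'E'
from h import *
np.set_printoptions(precision=4,suppress=True)
for c,f,P in(("top","a",(("race1",260,192,.009),("race2",262,254,.009),("cage",317,244,.008),("wide",316,189,.008),("plate",169,249,.005))),("side","b",(("race1",247,211,.007),("race2",173,237,.007),("cage",217,283,.006),("wide",289,255,.006),("plate",141,173,.0045)))):
  im=cv2.imread(f"pics/{f}.png")
  for n,u,v,z in P:
    try: print(c,n,*blob(im,c,(u,v),z,r=22 if n!="plate" else 30))
    except Exception as e: print(c,n,e)
E
```

```text
top race1 [259.94   192.3994] [16.2052 16.5693] [ 0.626  -0.1101  0.009 ]
top race2 [261.3474 254.0988] [16.3344 16.7338] [ 0.4546 -0.1102  0.009 ]
top cage [316.7674 243.6777] [15.8612 16.465 ] [ 0.4801 -0.2646  0.008 ]
top wide [315.6043 189.0138] [22.0836 22.4457] [ 0.6321 -0.2659  0.008 ]
top plate [169.7448 248.8708] [34.7201 35.4835] [0.4741 0.1447 0.005 ]
side race1 [246.6834 208.6664] [13.4572 21.1383] [ 0.6267 -0.1043  0.007 ]
side race2 [172.5046 235.1934] [14.7223 22.9511] [ 0.4547 -0.1042  0.007 ]
side cage [217.2821 284.0318] [21.6852 24.6634] [ 0.477  -0.2655  0.006 ]
side wide [288.4413 255.2794] [25.8871 32.6218] [ 0.6291 -0.267   0.006 ]
side plate [140.5557 173.6891] [24.2162 38.5773] [0.4701 0.1402 0.0045]
```

drive_tool(claw=[0, 0, 0, 0, 0, 0, 0, 0], delta_pos=[[-0.03, -0.05, 0], [-0.03, -0.05, 0], [-0.03, -0.05, 0], [-0.03, -0.05, 0], [-0.03, -0.05, 0], [-0.03, -0.05, 0], [-0.03, -0.05, 0], [-0.02, -0.05, 0]], twist=[0, 0, 0, 0, 0, 0, 0, 0])

```text
time: 2.3
tcp_pos: [0.4284, 0.2336, 0.2315]
orientation: [[-1.0, 0.0, 0.001], [0.0, 1.0, 0.001], [-0.001, 0.001, -1.0]]
ft_force: [0.9, 0.2, 0.7]
opening: 0.0855
grasp_force: 0.0
```

drive_tool(claw=[0, 0, 0, 0, 0, 0, 0, 0], delta_pos=[[-0.004, -0.049, 0], [-0.004, -0.049, 0], [-0.004, -0.049, 0], [-0.004, -0.049, 0], [-0.004, -0.049, 0], [-0.004, -0.049, 0], [-0.002, -0.05, 0], [0, 0, 0]], twist=[0, 0, 0, 0, 0, 0, 0, 0])

```text
time: 3.1
tcp_pos: [0.4524, -0.1163, 0.2314]
orientation: [[-1.0, 0.01, 0.0], [0.01, 1.0, -0.003], [-0.0, -0.003, -1.0]]
ft_force: [0.4, 0.7, -0.9]
opening: 0.0854
grasp_force: 0.0
```

drive_tool(claw=[40, 40, 40, 40, 40], delta_pos=[[-0.002, 0.004, 0.05], [0, 0, 0.05], [0, 0, 0.05], [0, 0, 0.03], [0, 0, 0]], twist=[0, 0, 0, 0, 0])

```text
time: 3.6
tcp_pos: [0.4527, -0.1036, 0.0484]
orientation: [[-1.0, -0.001, -0.007], [-0.001, 1.0, 0.002], [0.007, 0.002, -1.0]]
ft_force: [-0.3, 0.1, 0.3]
opening: 0.0715
grasp_force: 0.0
```

Run:
```python
from h import *
s=sense();print(s["tcp_pos"],s["opening"])
t=get_image("top");b=get_image("side")
def cr(im,c,p,r,k):
    u,v=np.round(proj(c,p)).astype(int);return cv2.resize(im[v-r:v+r,u-r:u+r],(k,k),interpolation=cv2.INTER_CUBIC)
p=(.4546,-.11,.02)
cv2.imwrite("pics/e.png",np.hstack([cr(t,"top",p,40,400),cr(b,"side",p,40,400)]))
```

```text
[ 0.45265924 -0.10362483  0.04837672] 0.07148737167687572
```

View pics/e.png

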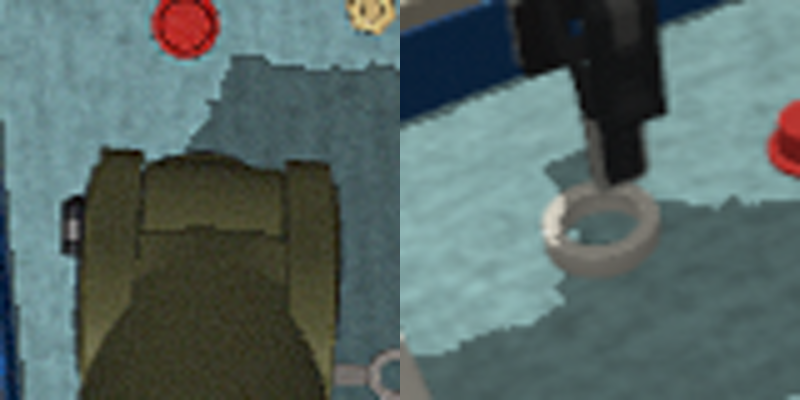

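The top view is hidden by the wrist. In the side view the white race lies at crop (605,230), under the fingers, so it is the right ring. Now I centre, settle and go down.

drive_tool(claw=[40, 40, 40], delta_pos=[[0, 0, 0], [0, 0, 0], [0, 0, 0]], twist=[0, 0, 0])

```text
time: 4.0
tcp_pos: [0.4559, -0.1049, 0.0529]
orientation: [[-1.0, -0.0, 0.003], [-0.0, 1.0, -0.001], [-0.003, -0.001, -1.0]]
ft_force: [-1.1, -0.3, 0.2]
opening: 0.0719
grasp_force: 0.0
```

drive_tool(claw=[40, 40, 40, 40, 40], delta_pos=[[0.001, -0.005, 0.02], [0, 0, 0.02], [0, 0, 0.008], [0, 0, 0], [0, 0, 0]], twist=[0, 0, 0, 0, 0])

```text
time: 4.5
tcp_pos: [0.4543, -0.1096, 0.004]
orientation: [[-1.0, -0.0, 0.0], [-0.0, 1.0, -0.0], [-0.0, -0.0, -1.0]]
ft_force: [1.0, 0.2, 0.2]
opening: 0.0719
grasp_force: 0.0
```

drive_tool(claw=[40, 120, 160, 160, 160, 160], delta_pos=[[0, 0, 0.003], [0, 0, 0], [0, 0, 0], [0, 0, 0], [0, 0, 0], [0, 0, 0]], twist=[0, 0, 0, 0, 0, 0])

```text
time: 5.1
tcp_pos: [0.4542, -0.1097, 0.0014]
orientation: [[-1.0, -0.0, 0.001], [-0.0, 1.0, -0.0], [-0.001, -0.0, -1.0]]
ft_force: [-2.1, 1.4, 10.1]
opening: 0.0443
grasp_force: 59.6
```

drive_tool(claw=[160, 160, 160, 160], delta_pos=[[0, 0, -0.02], [0, 0, -0.04], [0, 0, 0], [0, 0, 0]], twist=[0, 0, 0, 0])

```text
time: 5.5
tcp_pos: [0.4546, -0.1098, 0.0613]
orientation: [[-1.0, -0.0, 0.002], [-0.0, 1.0, -0.001], [-0.002, -0.001, -1.0]]
ft_force: [0.1, -0.2, -0.8]
opening: 0.0443
grasp_force: 61.4
```

Run:
```python
from h import *
s=sense();print(s["tcp_pos"],s["opening"],s["grasp_force"],s["ft_force"])
b=get_image("side")
u,v=np.round(proj("side",np.array(s["tcp_pos"])+[0,0,.01])).astype(int);r=35
cv2.imwrite("pics/f.png",cv2.resize(b[v-r:v+r,u-r:u+r],(560,560),interpolation=cv2.INTER_CUBIC)); print(u,v)
for p in([0,.0235,-.005],[0,-.0235,-.005],[0,0,0]): print((proj("side",np.array(s["tcp_pos"])+p)-[u-r,v-r])*8)
```

```text
[ 0.45456268 -0.10983457  0.06133228] 0.04430497860929848 61.4155912399292 [ 0.139171   -0.17899301 -0.78216393]
170 212
[252.14658967 277.0767587 ]
[323.42476216 385.75986293]
[284.99347445 314.9034307 ]
```

View pics/f.png

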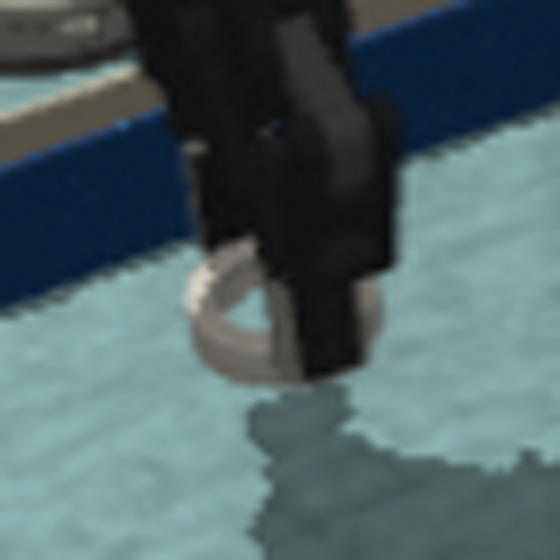

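The race is held level in the fingers at crop (285,320). I carry it over the rim to the plate.

drive_tool(claw=[160, 160, 160, 160, 160, 160, 160, 160], delta_pos=[[0, 0, -0.05], [0, 0, -0.05], [0, 0.01, -0.04], [-0.005, 0.045, 0], [-0.005, 0.05, 0], [-0.005, 0.05, 0], [-0.004, 0.05, 0], [0, 0.03, 0]], twist=[0, 0, 0, 0, 0, 0, 0, 0])

```text
time: 6.35
tcp_pos: [0.4722, 0.1289, 0.1992]
orientation: [[-1.0, -0.004, -0.002], [-0.004, 1.0, 0.001], [0.002, 0.001, -1.0]]
ft_force: [0.3, 0.4, 0.1]
opening: 0.0439
grasp_force: 61.7
```

drive_tool(claw=[160, 160, 160, 160, 160, 160, 160], delta_pos=[[0, 0.02, 0], [0, 0, 0], [0, 0, 0.05], [0, 0, 0.05], [0, 0, 0.04], [0, 0, 0], [0, 0, 0]], twist=[0, 0, 0, 0, 0, 0, 0])

```text
time: 7.05
tcp_pos: [0.4725, 0.1438, 0.0602]
orientation: [[-1.0, 0.0, -0.003], [0.0, 1.0, -0.001], [0.003, -0.001, -1.0]]
ft_force: [0.6, 0.3, -0.1]
opening: 0.044
grasp_force: 61.7
```

Run:
```python
from h import *
s=sense();print(s["tcp_pos"],s["opening"],s["ft_force"])
b=get_image("side")
u,v=np.round(proj("side",np.array([.474,.145,.03]))).astype(int);r=40
cv2.imwrite("pics/g.png",cv2.resize(b[v-r:v+r,u-r:u+r],(560,560),interpolation=cv2.INTER_CUBIC)); print(u,v)
```

```text
[0.47245956 0.14382798 0.06020703] 0.043972649046435365 [ 0.61313212  0.33070781 -0.09275059]
140 163
```

View pics/g.png

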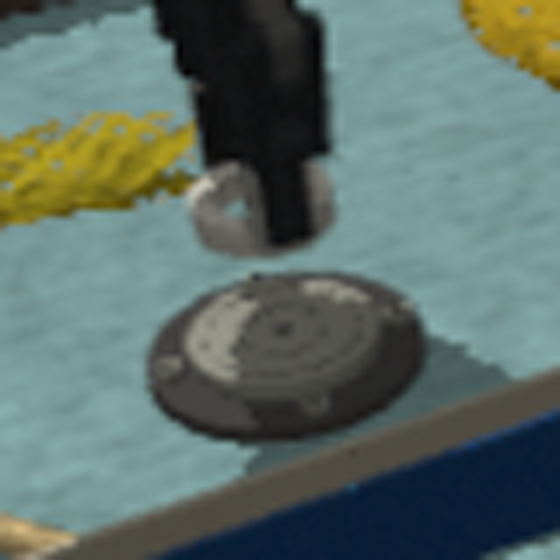

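The race hangs at crop (262,208) over the plate, whose land centre is at about (283,328). I'll work out the offset in this one camera.

Run:
```python
from h import *
f=lambda a,b:(100+a/7-.43,123+b/7-.43)
print(ray("side",f(262,208),.0648),ray("side",f(283,328),.014),sense()["tcp_pos"])
```

```text
[0.47079367 0.14098485 0.0648    ] [0.47152585 0.14426205 0.014     ] [0.47353816 0.14435278 0.06143632]
```

drive_tool(claw=[160, 160, 160, 160, 160], delta_pos=[[-0.0005, 0.001, 0.02], [0, 0, 0.015], [0, 0, 0.006], [0, 0, 0], [0, 0, 0]], twist=[0, 0, 0, 0, 0])

```text
time: 7.6
tcp_pos: [0.4742, 0.1458, 0.0208]
orientation: [[-1.0, 0.0, 0.002], [0.0, 1.0, 0.001], [-0.002, 0.001, -1.0]]
ft_force: [1.3, 0.6, -0.2]
opening: 0.0441
grasp_force: 61.7
```

drive_tool(claw=[160, 160, 160], delta_pos=[[0, 0, 0.003], [0, 0, 0], [0, 0, 0]], twist=[0, 0, 0])

```text
time: 7.9
tcp_pos: [0.4735, 0.1457, 0.0167]
orientation: [[-1.0, -0.0, 0.0], [-0.0, 1.0, 0.0], [-0.0, 0.0, -1.0]]
ft_force: [0.6, 0.4, 0.1]
opening: 0.0442
grasp_force: 61.7
```

drive_tool(claw=[160, 160, 160], delta_pos=[[0, 0, 0.0015], [0, 0, 0], [0, 0, 0]], twist=[0, 0, 0])

```text
time: 8.2
tcp_pos: [0.4733, 0.1457, 0.0149]
orientation: [[-1.0, -0.0, -0.0], [-0.0, 1.0, -0.0], [0.0, -0.0, -1.0]]
ft_force: [0.2, 0.6, -1.5]
opening: 0.0442
grasp_force: 61.7
```

drive_tool(claw=[160, 160, 160], delta_pos=[[0, 0, 0.001], [0, 0, 0], [0, 0, 0]], twist=[0, 0, 0])

```text
time: 8.5
tcp_pos: [0.4734, 0.1457, 0.0139]
orientation: [[-1.0, -0.0, -0.0], [-0.0, 1.0, -0.0], [0.0, -0.0, -1.0]]
ft_force: [0.0, -0.4, -0.5]
opening: 0.0446
grasp_force: 61.7
```

drive_tool(claw=[160, 160, 160], delta_pos=[[0, 0, 0.001], [0, 0, 0], [0, 0, 0]], twist=[0, 0, 0])

```text
time: 8.8
tcp_pos: [0.4734, 0.1457, 0.0135]
orientation: [[-1.0, -0.0, 0.0], [-0.0, 1.0, 0.0], [-0.0, 0.0, -1.0]]
ft_force: [-0.8, -0.3, 6.3]
opening: 0.0445
grasp_force: 62.5
```

drive_tool(claw=[120, 80, 40, 40, 40, 40, 40, 40], delta_pos=[[0, 0, 0], [0, 0, 0], [0, 0, 0], [0, 0, -0.03], [0, 0, -0.05], [0, 0, -0.05], [0, 0, -0.05], [0, 0, 0]], twist=[0, 0, 0, 0, 0, 0, 0, 0])

```text
time: 9.6
tcp_pos: [0.4765, 0.1469, 0.1992]
orientation: [[-1.0, 0.0, 0.011], [0.0, 1.0, 0.003], [-0.011, 0.003, -1.0]]
ft_force: [0.4, 0.7, -1.2]
opening: 0.0724
grasp_force: 0.0
```

drive_tool(claw=[40, 40, 40, 40, 40, 40, 40, 40], delta_pos=[[0, -0.05, 0], [0, -0.05, 0], [0, -0.05, 0], [0, -0.05, 0], [0, -0.05, 0], [-0.002, -0.05, 0], [-0.003, -0.05, 0], [-0.002, -0.05, 0]], twist=[0, 0, 0, 0, 0, 0, 0, 0])

```text
time: 10.4
tcp_pos: [0.4801, -0.2561, 0.1927]
orientation: [[-1.0, -0.0, -0.0], [-0.0, 1.0, 0.0], [0.0, 0.0, -1.0]]
ft_force: [1.5, 0.6, 0.0]
opening: 0.0719
grasp_force: 0.0
```

Run:
```python
from h import *
np.set_printoptions(precision=4,suppress=True)
print(sense()["tcp_pos"])
t=get_image("top");s=get_image("side")
out=[]
for im,c in((t,"top"),(s,"side")):
    for d in landmark_of(c,"race_a"): print(c,round(d["p"],2),ray(c,d["point"],.014))
    p,_=centre(c,"race_a",(.474,.145,.02),.0235)[:2];print(c,p,_)
    u,v=np.round(proj(c,(.474,.145,.02))).astype(int);r=25
    out.append(cv2.resize(im[v-r:v+r,u-r:u+r],(400,400),interpolation=cv2.INTER_CUBIC));print(u-r,v-r)
cv2.imwrite("pics/i.png",np.hstack(out))
```

```text
[ 0.4801 -0.2561  0.1927]
top 0.67 [ 0.5927 -0.3738  0.014 ]
top 0.58 [ 0.6283 -0.1059  0.014 ]
top 0.54 [ 0.8074 -0.0902  0.014 ]
top 0.5 [0.4815 0.1465 0.014 ]
top (314.48138427734375, 239.1114959716797) [ 0.4936 -0.2567  0.0235]
144 224
side 0.8 [ 0.7    -0.1046  0.014 ]
side 0.7 [ 0.7961 -0.1098  0.014 ]
side 0.68 [ 0.5895 -0.3853  0.014 ]
side 0.62 [ 0.618  -0.1292  0.014 ]
side 0.48 [0.4799 0.1372 0.014 ]
side (140.37948608398438, 167.7279510498047) [0.4713 0.1367 0.0235]
116 142
```

View pics/i.png

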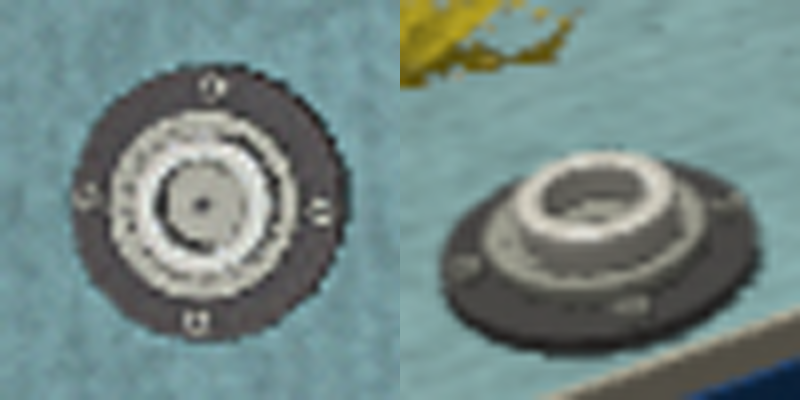

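The race lies flat on the land in both views. In the top view the ring is at about crop (205,205) and the land's centre dot at (204,205). I'll check this quickly by brightness for the next placings.

Run:
```python
from h import *
np.set_printoptions(precision=4,suppress=True)
im=cv2.imread("pics/i.png")[:,:400];g=cv2.GaussianBlur(cv2.cvtColor(im,cv2.COLOR_BGR2GRAY),(0,0),3)
f=lambda p:(np.array(p)+.5)/8-.5+[144,224]
sat=cv2.cvtColor(im,cv2.COLOR_BGR2HSV)[...,1]
for t,z in((125,.014),(195,.026),(205,.026)):
  m=((g>t)&((sat<60))).astype(np.uint8)
  K=[k for k in cv2.findContours(m,0,1)[0] if cv2.contourArea(k)>4000 and cv2.pointPolygonTest(k,(205.,205.),False)>0]
  for k in K:
    (c,r)=cv2.minEnclosingCircle(k);e=cv2.fitEllipse(k);print(t,e,ray("top",f(e[0]),z))
p=blob(get_image("top"),"top",(169.7,248.9),.005,30);print(p)
```

```text
125 ((202.69235229492188, 204.45631408691406), (185.361328125, 187.117919921875), 23.450489044189453) [0.474  0.1455 0.014 ]
195 ((201.4540252685547, 205.72149658203125), (124.25013732910156, 126.73146057128906), 49.10940170288086) [0.4743 0.1438 0.026 ]
(array([169.7484, 248.8722]), array([34.7532, 35.5176]), array([0.4741, 0.1447, 0.005 ]))
```

drive_tool(claw=[60, 60, 60, 60, 60], delta_pos=[[0, -0.006, 0.05], [0, 0, 0.05], [0, 0, 0.04], [0, 0, 0], [0, 0, 0]], twist=[0, 0, 0, 0, 0])

```text
time: 11.25
tcp_pos: [0.4808, -0.2589, 0.0539]
orientation: [[-1.0, -0.002, -0.001], [-0.002, 1.0, 0.001], [0.001, 0.001, -1.0]]
ft_force: [0.2, -0.0, 0.7]
opening: 0.0649
grasp_force: 0.0
```

drive_tool(claw=[60, 60, 60, 60, 60], delta_pos=[[0.001, -0.004, 0.02], [0, 0, 0.02], [0, 0, 0.008], [0, 0, 0], [0, 0, 0]], twist=[0, 0, 0, 0, 0])

```text
time: 11.75
tcp_pos: [0.4805, -0.2643, 0.007]
orientation: [[-1.0, -0.001, 0.002], [-0.001, 1.0, -0.001], [-0.002, -0.001, -1.0]]
ft_force: [-0.2, 0.3, 0.2]
opening: 0.0652
grasp_force: 0.0
```

drive_tool(claw=[60, 60, 60, 130, 170, 170, 170, 170], delta_pos=[[0.001, 0.0005, 0.006], [0, 0, 0], [0, 0, 0], [0, 0, 0], [0, 0, 0], [0, 0, 0], [0, 0, 0], [0, 0, 0]], twist=[0, 0, 0, 0, 0, 0, 0, 0])

```text
time: 12.55
tcp_pos: [0.4785, -0.2637, -0.0]
orientation: [[-1.0, -0.0, 0.0], [-0.0, 1.0, -0.0], [-0.0, -0.0, -1.0]]
ft_force: [-1.3, 0.3, 5.2]
opening: 0.0415
grasp_force: 59.6
```

drive_tool(claw=[170, 170, 170, 170, 170, 170, 170, 170], delta_pos=[[0, 0, -0.02], [0, 0, -0.05], [0, 0, -0.05], [0, 0, -0.05], [0, 0.02, -0.03], [0.001, 0.05, 0], [0.001, 0.05, 0], [0.001, 0.05, 0]], twist=[0, 0, 0, 0, 0, 0, 0, 0])

```text
time: 13.35
tcp_pos: [0.475, -0.0921, 0.1998]
orientation: [[-1.0, 0.001, 0.001], [0.001, 1.0, -0.0], [-0.001, -0.0, -1.0]]
ft_force: [0.5, 1.1, -1.0]
opening: 0.0411
grasp_force: 60.9
```

drive_tool(claw=[170, 170, 170, 170, 170, 170, 170, 170], delta_pos=[[0.001, 0.05, 0], [0.001, 0.05, 0], [0.001, 0.05, 0], [0, 0.05, 0], [0, 0.04, 0], [0, 0, 0], [0, 0, 0.03], [0, 0, 0]], twist=[0, 0, 0, 0, 0, 0, 0, 0])

```text
time: 14.15
tcp_pos: [0.4704, 0.1452, 0.1669]
orientation: [[-1.0, -0.0, -0.005], [-0.0, 1.0, -0.002], [0.005, -0.002, -1.0]]
ft_force: [-0.2, -0.0, -1.1]
opening: 0.0409
grasp_force: 61.0
```

drive_tool(claw=[170, 170, 170, 170, 170], delta_pos=[[0, 0, 0.05], [0, 0, 0.05], [0, 0, 0.02], [0, 0, 0], [0, 0, 0]], twist=[0, 0, 0, 0, 0])

```text
time: 14.65
tcp_pos: [0.473, 0.1459, 0.0502]
orientation: [[-1.0, 0.001, 0.0], [0.001, 1.0, -0.0], [-0.0, -0.0, -1.0]]
ft_force: [0.2, -0.5, -0.2]
opening: 0.0405
grasp_force: 61.0
```

Run:
```python
from h import *
s=sense();print(s["tcp_pos"],s["opening"],s["ft_force"])
b=get_image("side")
u,v=np.round(proj("side",np.array([.474,.145,.03]))).astype(int);r=35
cv2.imwrite("pics/j.png",cv2.resize(b[v-r:v+r,u-r:u+r],(560,560),interpolation=cv2.INTER_CUBIC)); print(u,v)
```

```text
[0.47298333 0.1459166  0.05022224] 0.04048057812337278 [ 0.21908799 -0.51598641 -0.15052824]
140 163
```

View pics/j.png

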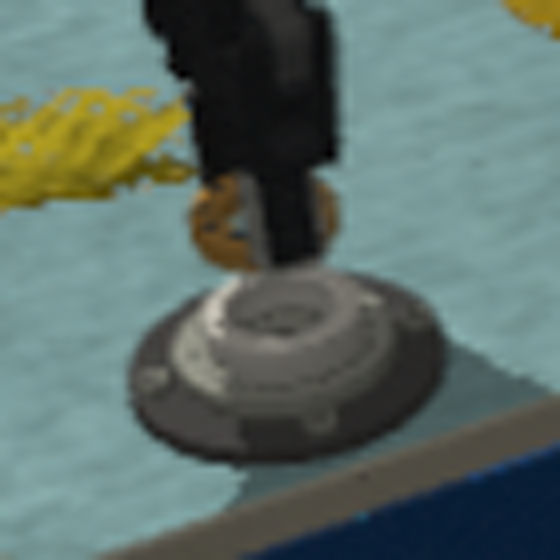

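The cage is held at crop (265,222), over the placed race at (283,310). I check its offset.

Run:
```python
from h import *
f=lambda a,b:(105+a/8-.44,128+b/8-.44)
print(ray("side",f(265,222),.055),ray("side",f(283,303),.026))
```

```text
[0.47162864 0.14299667 0.055     ] [0.47270752 0.14287064 0.026     ]
```

drive_tool(claw=[170, 170, 170, 170, 170], delta_pos=[[0, 0.0005, 0.012], [0, 0, 0.008], [0, 0, 0], [0, 0, 0], [0, 0, 0]], twist=[0, 0, 0, 0, 0])

```text
time: 15.2
tcp_pos: [0.4725, 0.1469, 0.0295]
orientation: [[-1.0, -0.0, 0.0], [-0.0, 1.0, 0.0], [-0.0, 0.0, -1.0]]
ft_force: [0.0, 0.8, -1.0]
opening: 0.0409
grasp_force: 61.0
```

drive_tool(claw=[170, 170, 170], delta_pos=[[0, 0, 0.003], [0, 0, 0], [0, 0, 0]], twist=[0, 0, 0])

```text
time: 15.5
tcp_pos: [0.4723, 0.1468, 0.0263]
orientation: [[-1.0, -0.0, -0.0], [-0.0, 1.0, -0.0], [0.0, -0.0, -1.0]]
ft_force: [0.4, -0.1, -1.1]
opening: 0.0411
grasp_force: 61.0
```

drive_tool(claw=[170, 170, 170], delta_pos=[[0, 0, 0.001], [0, 0, 0], [0, 0, 0]], twist=[0, 0, 0])

```text
time: 15.8
tcp_pos: [0.4724, 0.1468, 0.0253]
orientation: [[-1.0, -0.0, -0.0], [-0.0, 1.0, -0.0], [0.0, -0.0, -1.0]]
ft_force: [0.2, -0.1, -0.4]
opening: 0.0415
grasp_force: 61.0
```

drive_tool(claw=[170, 170, 170], delta_pos=[[0, 0, 0.001], [0, 0, 0], [0, 0, 0]], twist=[0, 0, 0])

```text
time: 16.1
tcp_pos: [0.4723, 0.1468, 0.0243]
orientation: [[-1.0, -0.0, -0.0], [-0.0, 1.0, -0.0], [0.0, -0.0, -1.0]]
ft_force: [0.6, 0.5, 0.4]
opening: 0.0411
grasp_force: 61.0
```

drive_tool(claw=[170, 170, 170], delta_pos=[[0, 0, 0.001], [0, 0, 0], [0, 0, 0]], twist=[0, 0, 0])

```text
time: 16.4
tcp_pos: [0.4724, 0.1469, 0.024]
orientation: [[-1.0, -0.0, 0.001], [-0.0, 1.0, -0.0], [-0.001, -0.0, -1.0]]
ft_force: [-2.1, -1.5, 7.5]
opening: 0.0409
grasp_force: 62.1
```

drive_tool(claw=[130, 90, 40, 40, 40, 40, 40, 40], delta_pos=[[0, 0, 0], [0, 0, 0], [0, 0, 0], [0, 0, -0.03], [0, 0, -0.05], [0, 0, -0.05], [0, 0, -0.045], [0, 0, 0]], twist=[0, 0, 0, 0, 0, 0, 0, 0])

```text
time: 17.2
tcp_pos: [0.4753, 0.148, 0.2041]
orientation: [[-1.0, 0.0, 0.01], [0.0, 1.0, 0.003], [-0.01, 0.003, -1.0]]
ft_force: [-0.2, 0.0, -0.1]
opening: 0.0723
grasp_force: 0.0
```

drive_tool(claw=[40, 40, 40, 40, 40, 40, 40, 40], delta_pos=[[-0.02, -0.036, 0], [-0.02, -0.036, 0], [-0.02, -0.036, 0], [-0.02, -0.036, 0], [-0.02, -0.036, 0], [-0.02, -0.036, 0], [-0.03, -0.04, 0], [0, 0, 0]], twist=[0, 0, 0, 0, 0, 0, 0, 0])

```text
time: 18.0
tcp_pos: [0.6241, -0.1172, 0.1965]
orientation: [[-1.0, 0.008, -0.0], [0.008, 1.0, -0.004], [0.0, -0.004, -1.0]]
ft_force: [-0.2, -0.5, -0.8]
opening: 0.0718
grasp_force: 0.0
```

```bash
cat > m.py <<'E'
from h import *
import sys
np.set_printoptions(precision=4,suppress=True)
print(sense()["tcp_pos"])
out=[]
for c in("top","side"):
    im=get_image(c)
    u,v=np.round(proj(c,(.474,.145,.02))).astype(int);r=25
    out.append(cv2.resize(im[v-r:v+r,u-r:u+r],(400,400),interpolation=cv2.INTER_CUBIC));print(u-r,v-r)
cv2.imwrite(sys.argv[1],np.hstack(out))
im=out[0];hsv=cv2.cvtColor(im,cv2.COLOR_BGR2HSV)
f=lambda p:(np.array(p)+.5)/8-.5+[144,224]
m=((abs(hsv[...,0].astype(int)-17)<10)&(hsv[...,1]>90)).astype(np.uint8)
P=np.argwhere(m)[:,::-1]
if len(P)>2000: (e,r)=cv2.minEnclosingCircle(P.astype(np.float32));print("cage",e,r,ray("top",f(e),.036),P.mean(0))
g=cv2.GaussianBlur(cv2.cvtColor(im,cv2.COLOR_BGR2GRAY),(0,0),3)
for t in(185,195,205):
  for k in cv2.findContours((g>t).astype(np.uint8),0,1)[0]:
    if cv2.contourArea(k)>4000: e=cv2.fitEllipse(k);print(t,e,ray("top",f(e[0]),.048))
E
python3 m.py pics/k.png
```

```text
[ 0.6241 -0.1172  0.1965]
144 224
116 142
cage (194.6632080078125, 209.4456024169922) 65.97889709472656 [0.4737 0.1444 0.036 ] [195.3233 209.081 ]
```

View pics/k.png

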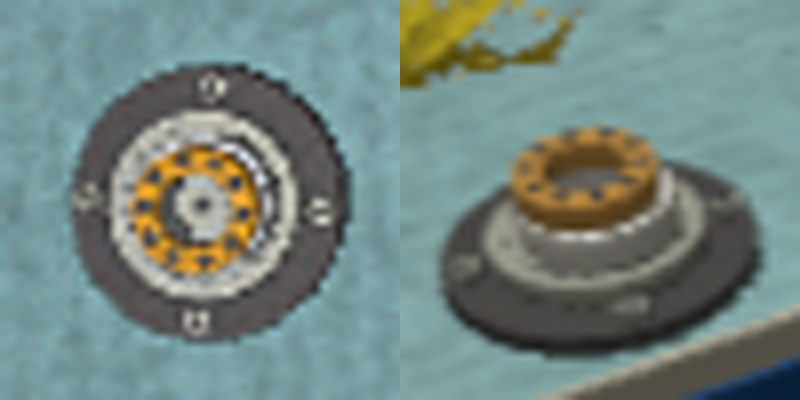

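The cage lies flat on the race, at about crop (195,209) in the top view, which is within 1–2 mm of the plate's centre. On to the second race.

drive_tool(claw=[40, 40, 40, 40, 40, 40], delta_pos=[[0, 0.004, 0.05], [0, 0, 0.05], [0, 0, 0.045], [0, 0, 0], [0, 0, 0], [0, 0, 0]], twist=[0, 0, 0, 0, 0, 0])

```text
time: 18.7
tcp_pos: [0.6241, -0.1046, 0.0563]
orientation: [[-1.0, -0.001, 0.004], [-0.001, 1.0, -0.0], [-0.004, -0.0, -1.0]]
ft_force: [0.2, 0.9, -1.0]
opening: 0.0721
grasp_force: 0.0
```

drive_tool(claw=[40, 40, 40, 40, 40], delta_pos=[[-0.001, -0.004, 0.02], [0, 0, 0.02], [0, 0, 0.009], [0, 0, 0], [0, 0, 0]], twist=[0, 0, 0, 0, 0])

```text
time: 19.2
tcp_pos: [0.6244, -0.1091, 0.0061]
orientation: [[-1.0, -0.0, 0.002], [-0.0, 1.0, -0.0], [-0.002, -0.0, -1.0]]
ft_force: [0.7, -0.2, 0.7]
opening: 0.0722
grasp_force: 0.0
```

drive_tool(claw=[40, 40, 40, 120, 160, 160, 160, 160], delta_pos=[[0, 0, 0.006], [0, 0, 0], [0, 0, 0], [0, 0, 0], [0, 0, 0], [0, 0, 0], [0, 0, 0], [0, 0, 0]], twist=[0, 0, 0, 0, 0, 0, 0, 0])

```text
time: 20.0
tcp_pos: [0.6237, -0.1092, -0.0009]
orientation: [[-1.0, -0.0, 0.001], [-0.0, 1.0, -0.0], [-0.001, -0.0, -1.0]]
ft_force: [-1.2, -0.1, 5.7]
opening: 0.0442
grasp_force: 60.7
```

drive_tool(claw=[160, 160, 160, 160, 160, 160, 160, 160], delta_pos=[[0, 0, -0.02], [0, 0, -0.05], [0, 0, -0.05], [0, 0, -0.05], [0, 0, -0.03], [0.02, 0.036, 0], [0.022, 0.036, 0], [0.022, 0.036, 0]], twist=[0, 0, 0, 0, 0, 0, 0, 0])

```text
time: 20.8
tcp_pos: [0.5585, -0.0001, 0.1987]
orientation: [[-1.0, 0.001, 0.0], [0.001, 1.0, 0.0], [-0.0, 0.0, -1.0]]
ft_force: [0.3, 0.9, -0.1]
opening: 0.0447
grasp_force: 61.3
```

drive_tool(claw=[160, 160, 160, 160, 160, 160, 160, 160], delta_pos=[[0.022, 0.037, 0], [0.022, 0.037, 0], [0.022, 0.037, 0], [0.022, 0.037, 0], [0, 0, 0], [0, 0, 0.05], [0, 0, 0.05], [0, 0, 0]], twist=[0, 0, 0, 0, 0, 0, 0, 0])

```text
time: 21.6
tcp_pos: [0.4678, 0.1452, 0.0938]
orientation: [[-1.0, -0.001, -0.01], [-0.001, 1.0, -0.003], [0.01, -0.003, -1.0]]
ft_force: [-0.9, -0.3, -0.5]
opening: 0.0448
grasp_force: 61.6
```

drive_tool(claw=[160, 160, 160, 160, 160], delta_pos=[[0, 0, 0.03], [0, 0, 0.01], [0, 0, 0], [0, 0, 0], [0, 0, 0]], twist=[0, 0, 0, 0, 0])

```text
time: 22.1
tcp_pos: [0.4723, 0.1471, 0.0601]
orientation: [[-1.0, 0.0, 0.002], [0.0, 1.0, 0.001], [-0.002, 0.001, -1.0]]
ft_force: [0.2, 0.4, -0.5]
opening: 0.0448
grasp_force: 61.6
```

drive_tool(claw=[160, 160, 160, 160, 160], delta_pos=[[0, 0, 0.015], [0, 0, 0.008], [0, 0, 0], [0, 0, 0], [0, 0, 0]], twist=[0, 0, 0, 0, 0])

```text
time: 22.6
tcp_pos: [0.4717, 0.1469, 0.036]
orientation: [[-1.0, -0.0, 0.001], [-0.0, 1.0, 0.0], [-0.001, 0.0, -1.0]]
ft_force: [0.2, -0.2, -1.1]
opening: 0.0445
grasp_force: 61.6
```

drive_tool(claw=[160, 160, 160], delta_pos=[[0, 0, 0.001], [0, 0, 0], [0, 0, 0]], twist=[0, 0, 0])

```text
time: 22.9
tcp_pos: [0.4714, 0.1468, 0.0346]
orientation: [[-1.0, -0.0, 0.0], [-0.0, 1.0, 0.0], [-0.0, 0.0, -1.0]]
ft_force: [-0.4, 0.7, -0.4]
opening: 0.0448
grasp_force: 61.6
```

drive_tool(claw=[160, 160, 160], delta_pos=[[0, 0, 0.001], [0, 0, 0], [0, 0, 0]], twist=[0, 0, 0])

```text
time: 23.2
tcp_pos: [0.4713, 0.1468, 0.0334]
orientation: [[-1.0, -0.0, -0.0], [-0.0, 1.0, -0.0], [0.0, -0.0, -1.0]]
ft_force: [-0.0, -0.4, -0.0]
opening: 0.0447
grasp_force: 61.6
```

drive_tool(claw=[160, 160, 160], delta_pos=[[0, 0, 0.001], [0, 0, 0], [0, 0, 0]], twist=[0, 0, 0])

```text
time: 23.5
tcp_pos: [0.4714, 0.1468, 0.0331]
orientation: [[-1.0, -0.0, 0.001], [-0.0, 1.0, -0.0], [-0.001, -0.0, -1.0]]
ft_force: [-1.7, -0.5, 9.0]
opening: 0.0446
grasp_force: 62.6
```

Contact. I release and back off.

drive_tool(claw=[120, 80, 40, 40, 40, 40, 40, 40], delta_pos=[[0, 0, 0], [0, 0, 0], [0, 0, 0], [0, 0, -0.03], [0, 0, -0.05], [0, 0, -0.05], [0, 0, -0.04], [0, 0, 0]], twist=[0, 0, 0, 0, 0, 0, 0, 0])

```text
time: 24.3
tcp_pos: [0.474, 0.1479, 0.2077]
orientation: [[-1.0, -0.0, 0.009], [0.0, 1.0, 0.003], [-0.009, 0.003, -1.0]]
ft_force: [0.3, 1.0, -0.7]
opening: 0.0721
grasp_force: 0.0
```

drive_tool(claw=[40, 40, 40, 40, 40, 40, 40, 40], delta_pos=[[0, -0.04, 0], [0, -0.04, 0], [0, -0.04, 0], [0, -0.04, 0], [0, -0.04, 0], [0, -0.02, 0], [0, 0, 0], [0, 0, 0]], twist=[0, 0, 0, 0, 0, 0, 0, 0])

```text
time: 25.1
tcp_pos: [0.4711, -0.073, 0.202]
orientation: [[-1.0, 0.001, -0.001], [0.001, 1.0, 0.001], [0.001, 0.001, -1.0]]
ft_force: [1.4, 0.1, -0.7]
opening: 0.0724
grasp_force: 0.0
```

```bash
python3 m.py pics/l.png
```

```text
[ 0.4711 -0.073   0.202 ]
144 224
116 142
cage (189.92852783203125, 209.35873413085938) 47.31045150756836 [0.4738 0.146  0.036 ] [180.6001 209.0081]
185 ((185.25929260253906, 212.22360229492188), (131.15525817871094, 135.25079345703125), 39.25752258300781) [0.4736 0.1454 0.048 ]
195 ((185.95468139648438, 211.73135375976562), (127.62348937988281, 131.20445251464844), 44.17121124267578) [0.4737 0.1452 0.048 ]
```

View pics/l.png

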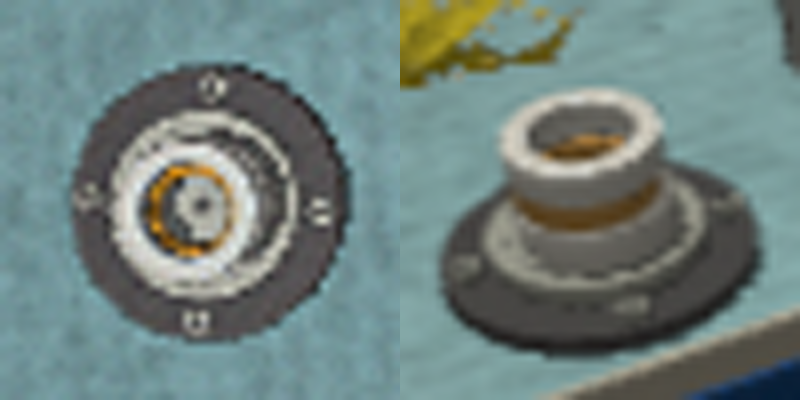

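The stack stands level. The upper race's top face is at crop (186,212), which puts it at (0.4737, 0.1452), within 1 mm of the plate's centre. I hand it in.

```bash
python3 -c "from rig import *; print(finish_job())"
```

```text
the job is handed in; nothing more can be done
None
```

The bearing is built: race, narrow cage and race stand level on the plate, each measured within about 2 mm of its centre and let go, and I handed the job in at about 25 s; no verdict came back.

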